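Roll a microscope-stand column into its V-rest

TASK

The polished steel column of the microscope stand lies loose on the bench mat. Without picking it up, push it by its side with the fingers so that it rolls slowly and under control along the mat, up the ramp of the black V-rest and into the V, and push it endways along the V until its end is against the aluminium end stop; then leave it lying there. Leave the other things on the bench where they are.

Things in the scene. Friction and masses are not known exactly. Their poses are not given: they have to be found in the camera images.
- column: Loose polished steel tube, 30 mm diameter, 180 mm long, plain ends, 0.25 to 0.45 kg, slippery (friction about 0.3), rolls easily, coasts a few cm. Origin: middle of its axis, 15 mm above the mat at the start; x along its length, y and z turn as it rolls. Starts left or right of the V-rest, axis 130-200 mm from the V, up to 0.15 rad out of parallel, its far end 20-60 mm short of the stop.
- v_rest: Black V-rest fixed to the bench, alike on both sides: a 120 degree V groove with grey felt faces and a plain 20 degree ramp up to it on either side. Origin on the bench under the V's bottom; x along the V, z up. Reaches x -75 to 103 mm, y -50 to 50 mm. Each ramp rises from the mat at y = +-50 to a crest 12.2 mm high at y = +-16 mm; V bottom 3 mm high. The column's axis is 27 mm up over the crest.
- stop_face (a point): Middle of the bare face of the aluminium end stop, an upright plate across the far end of the V, 60 mm wide, 8 mm thick, top 45 mm above the bench. This point is 24.5 mm above the bench at the V-rest's x = 95 mm, y = 0; the face looks along the V-rest's -x, roughly towards the robot. Axes as the V-rest's.
- seat (a point): Where the column's middle lies when it is home, in the V and against the stop: at the V-rest's x = 5 mm, y = 0, 20.3 mm above the bench. Axes as the V-rest's. The near end then sticks 10 mm out of the V towards the robot; the seated column slides along the V when that end is pushed with 1 to 3 N.
- solder_reel: Bystander: blue solder reel standing on its flange, 60 mm diameter, 38 mm high, on the side of the V-rest away from the column. Origin at the centre of its underside. Not to be moved.
- flux_bottle: Bystander: amber bottle, 38 mm diameter, 85 mm high, at the right of the mat. Origin at the centre of its underside. Not to be moved.
- tweezers: Bystander: dark steel tweezers lying flat, about 125 mm long, at the right of the mat. Origin at the middle, underneath; x along the length. Not to be moved.
- screwdriver: Bystander: red-handled screwdriver lying flat, 170 mm long, at the left of the mat. Origin underneath; x along the length. Not to be moved.
- focus_clamp: Bystander: aluminium focus clamp with a black knob, about 75 mm long, 34 mm high, at the left of the mat. Origin on the axis of its bore, at the underside. Not to be moved.
- circuit_board: Bystander: yellow-green circuit board, 110 x 85 mm, lying flat beyond the end stop. Origin at the centre of its underside. Not to be moved.
Not all that is in view belongs to the job. Of the things shaped like the column, the steel one is meant. Leave any pink look-alike of the v_rest alone.

How it is judged:
On the way, in this order (a step that is already met when the one before it is completed fails the run):
1. the column has rolled: it has turned at least 70 degrees about its own length while still outside the V (angle between column's own z axis and vertical above 1.22 rad and (y of column in the frame of v_rest above 0.03 m or y of column in the frame of v_rest below -0.03 m)), for 0.02 s.
2. the column lies in the V (y of column in the frame of v_rest between -0.005 and 0.005 m and height (world z) of column below 0.0235 m and angle between the x axis of column and the x axis of v_rest, either way round below 0.06 rad), for 0.2 s.
At the end, for the whole second after the job is handed in: The column lies at rest in the V (axis within 4 mm of the V's middle and within 0.05 rad of its direction, 18 to 23 mm above the bench), its end against the end stop (gap under 3.5 mm) (y of column in the frame of v_rest between -0.004 and 0.004 m and height (world z) of column between 0.018 and 0.023 m and angle between the x axis of column and the x axis of v_rest, either way round below 0.05 rad and x of column in the frame of v_rest between 0.0015 and 0.0075 m and linear speed of column below 0.01 m/s); the robot touches nothing.
It fails at once if the column is lifted: its middle rises above 36 mm, or above 24 mm before it has reached the ramp, or above 30 mm (10 mm over its seat) once it is in the V (height (world z) of column above 0.036 m or (height (world z) of column above 0.024 m and (y of column in the frame of v_rest above 0.075 m or y of column in the frame of v_rest below -0.075 m)) or (y of column in the frame of v_rest between -0.01 and 0.01 m and height (world z) of column above 0.03 m)).
It fails at once if the column runs away (faster than 0.45 m/s) (linear speed of column above 0.45 m/s).
It fails at once if a bystander is moved by more than 15 mm (distance of any of solder_reel, flux_bottle, tweezers, screwdriver, focus_clamp, circuit_board from where it was at the start of the episode above 0.015 m).
It also fails if it takes over 51 s, if anything falls off the work surface, if the arm or the gripper's body presses on something with over 40 N, if the wrist force passes 120 N, or if a joint passes its speed limit or range.

ROBOT

A 7-joint arm with a two-finger parallel gripper is mounted at the origin on the work surface. World frame = base frame: x ahead of the robot, y to its left, z up, the work surface at z = 0. Lengths are in m, angles in rad, forces in N, time in s.
With the tool pointing down it reaches from about 0.4 to 0.925 m from the base axis. Payload 4.1 kg.
Tool frame: the origin (TCP) lies at the very end of the fingers, on their centre line; the grasp point (between the pads) lies 19 mm behind it (pinch_z is the distance from the TCP to the grasp point, in m); z points along the fingers, y is the line along which they close (so a half turn about z gives the same grasp; the last joint's range is limited). The gripper opens to 85 mm and grips with 20 to 120 N. Pads are 22 mm wide; open, the fingers measure 114 mm over their backs; the gripper's body (76 mm by 85 mm) begins 54 mm behind the grasp point. The pads swing forward as they close: fully open they stand 13 mm farther back than shut.
Start: joints at [1.067, 0.398, 0.045, 1.537, -0.019, 1.207, -0.051], TCP at [0.256, -0.597, 0.231] pointing down, gripper open.
Joint ranges: [-2.82, 2.82], [-0.49, 2.23], [-1.37, 1.46], [0, 2.46], [-1.36, 4.5], [0.23, 2], [-2.94, 2.94]. Speed limits (rad/s): [2.57, 2.57, 3.14, 3.14, 3.14, 3.14, 3.14].

INTERFACE

Orientations are given as a unit quaternion [x, y, z, w].
In Python, from cell import * gives the robot as it stands.
- The arm moves only by the tool apply_moves, never from a script. Its argument "increments" is a list that holds one entry, the list of rows, each a list of 5 numbers: the finger opening in cm, from 0 to 8.54, then the shift along the tool's x, y, z in cm, then the turn about the tool's z in units of 6 degrees (1.0 is 6 degrees). A call has 1 to 20 rows; each row shifts and turns the commanded pose from where the row before left it, along the tool's axes as they then stand; what a row does not reach is not made up. A row lasts 1/12 s, in which the tool goes at most 41.7 mm and 7.16 degrees, less where a joint would pass 70% of its speed; a pose out of reach is approached as far as the arm can. A call with a gripper value outside its range is refused whole. The fingers move at their own pace and stop on an object; "force" is the grip in N (left out, the last holds). Time passes only in rows, so rows that do not move let the fingers close. It gives the time, the measured TCP pose, the force, the opening and the grip force at its end, in the units of the state.
- get_obs(): the state, without advancing time (a new reading comes with each control period).
- read_camera(name): name is "scene" or "top"; returns (picture, depth): 420x560x3 uint8, red, green, blue; 420x560 float32, m along the optical axis (not along the pixel's ray), 0 where there is no reading.
- camera_info(name): a dict with "camera_matrix" (3x3 intrinsics, pixels), "xyz" and "attitude" of the camera in the world. Camera axes: x right, y down, z forward; pixel columns grow to the right and rows downward; lengths in m; the calibration is good to about 2 mm. A picture is of the moment at which its call begins. camera_info takes no time and is no camera call.
- job_done(): hands the job in; it is judged then, once.
The state is a dict: "time": time; "joint_pos": joint angles; "qvel": joint speeds; "effort": joint torques, N m; "tcp_pos": TCP position; "orientation": TCP orientation; "force": force on the tool from outside, world axes, zero at the start; "ft_torque": the same for the moment, N m; "width": finger opening in m; "finger_force": force on a finger pad.
Only numpy, scipy, OpenCV 4.12 (cv2) and the standard library are available. Lean on these libraries where they do the work, as an engineer would, in place of code of your own. Each camera call takes 0.05 s, during which the arm holds its last target. There are 200 camera calls.

## Working session

There is one attempt and no reset: what is moved stays moved. The work goes in short steps, Python scripts to look and compute and a tool call to move; the robot and the scene stay as the last step left them, time stands still between calls to the robot, and variables do not carry over. Pictures are saved under pics/ and viewed, at most 10 in all, crops included, and the job is handed in when it is done.

Besides the shell and the picture viewer there is one more tool, called after "Request:" by a JSON object that holds its "op" and its "data". apply_moves: Moves the arm, as the interface text tells. Its arguments: {"type":"object","properties":{"increments":{"type":"array","items":{"type":"array","items":{"type":"array","items":{"type":"number"}}}},"force":{"type":"number"}},"required":["increments"]}

```bash
mkdir -p pics; ls; cat > h.py <<'E'
from cell import *
import numpy as np, cv2
from scipy.spatial.transform import Rotation as R
def shot(n,f):
    p,d=read_camera(n); cv2.imwrite(f'pics/{f}.png',p[:,:,::-1]); np.save(f'pics/{f}.npy',d); return p,d
def cam(n):
    c=camera_info(n); return np.array(c['camera_matrix']),np.array(c['xyz']),c['attitude']
def rot(a):
    a=np.array(a); return R.from_quat(a).as_matrix() if a.size==4 else a.reshape(3,3)
def toz(n,u,v,z):
    K,t,a=cam(n); r=rot(a)@np.linalg.inv(K)@[u,v,1]; return t+r*(z-t[2])/r[2]
def tod(n,u,v,d):
    K,t,a=cam(n); return t+rot(a)@np.linalg.inv(K)@[u,v,1]*d[int(v),int(u)]
E
python3 - <<'E'
from h import *
for n in('scene','top'):
    print(cam(n)); shot(n,n+'0')
print(get_obs())
E
```

```text
pics
(array([[430.50398983,   0.        , 283.55031439],
       [  0.        , 430.50398983, 210.49591123],
       [  0.        ,   0.        ,   1.        ]]), array([ 0.92820049, -0.71533363,  0.74956942]), array([ 0.87456175,  0.23275064, -0.10586434, -0.4120214 ]))
(array([[387.76415771,   0.        , 278.47959983],
       [  0.        , 387.76415771, 209.77941725],
       [  0.        ,   0.        ,   1.        ]]), array([0.39814309, 0.0046306 , 1.06512053]), array([-0.70247019,  0.70890084, -0.04248463,  0.04680048]))
{'time': 0.1, 'joint_pos': array([ 1.06697349,  0.39912855,  0.04505481,  1.53779165, -0.01868926,
        1.20693558, -0.05072073]), 'qvel': array([-0.00061594, -0.00125181, -0.00136483, -0.00396785,  0.00032182,
       -0.00036669, -0.00043021]), 'effort': array([ 4.11916713e-03, -4.76261866e+01,  1.36998553e+00, -2.54950172e+01,
        1.19307966e-02,  5.02349067e-03,  1.85848938e-05]), 'tcp_pos': array([ 0.25577745, -0.5969069 ,  0.23034421]), 'orientation': array([ 9.79576455e-01,  2.01069941e-01, -2.55110107e-04, -8.84823406e-04]), 'force': array([-0.3213818 , -0.14596434,  0.16803822]), 'ft_torque': array([ 0.01274914, -0.01095876,  0.05869357]), 'finger_force': 0.0, 'width': 0.08480445345066134}
```

View pics/top0.png

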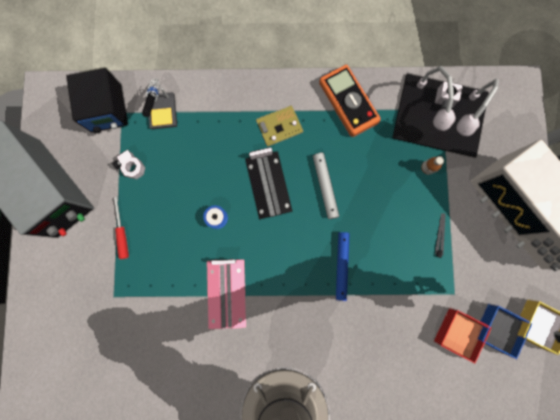

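View pics/scene0.png

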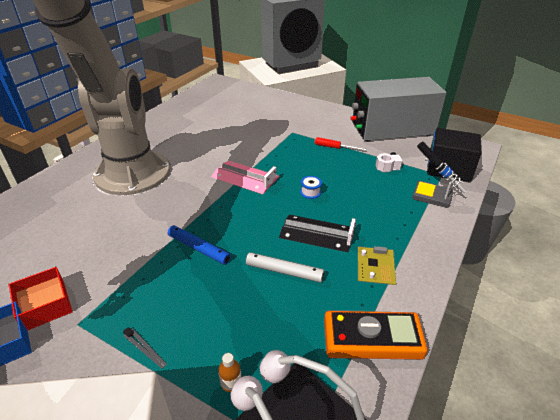

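The top view shows the black V-rest at about (269,185) with its stop at (261,153). The steel-coloured column is at (326,185), a blue tube at (342,265) and a pink V-rest at (227,293). The steel column is the grey one with plain ends, right of the V-rest. I'll confirm this in an enlarged crop.

```bash
python3 - <<'E'
import cv2
p=cv2.imread('pics/top0.png')[140:230,235:355]
cv2.imwrite('pics/c.png',cv2.resize(p,None,fx=6.6,fy=6.6,interpolation=cv2.INTER_CUBIC))
E
```

```text
(no output)
```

View pics/c.png

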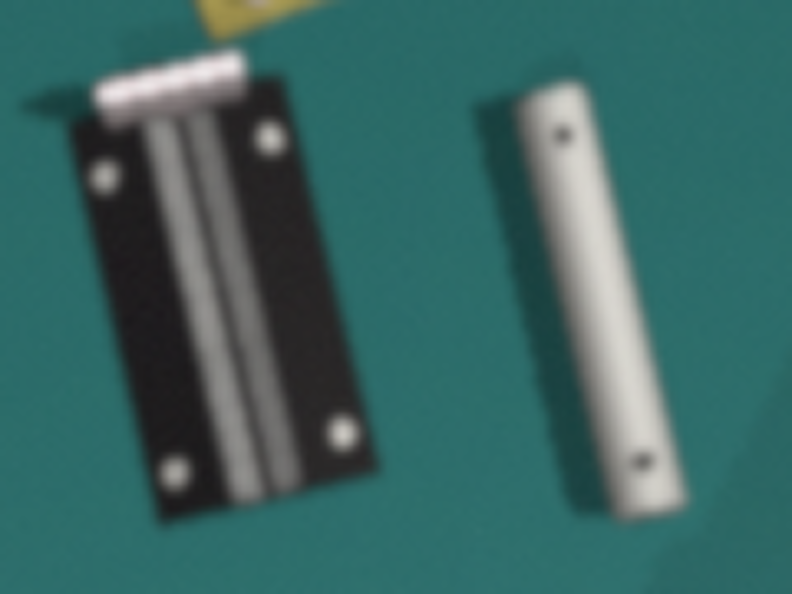

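The crop confirms it: a black V-rest with grey felt and an aluminium stop at its far end. The steel column lies to the right, its axis running from crop (553,88) to (651,512).

```bash
python3 - <<'E'
from h import *
d=np.load('pics/top0.npy')
f=lambda x,y,z:toz('top',(x+.5)/6.6-.5+235,(y+.5)/6.6-.5+140,z)
c={k:f(*k) for k in[(160,520,0.002),(378,470,0.002),(283,78,0.002),(72,122,0.002)]}
P=list(c.values()); print(np.round(P,4))
print('len',np.linalg.norm(P[0]-P[3]),np.linalg.norm(P[1]-P[2]),'wid',np.linalg.norm(P[0]-P[1]),np.linalg.norm(P[2]-P[3]))
ax=(P[3]-P[0])+(P[2]-P[1]); yaw=np.arctan2(ax[1],ax[0]); 
a,b=f(178,118,.003),f(268,495,.003); ax2=a-b; print('yaw',yaw,np.arctan2(ax2[1],ax2[0]))
e=np.array([np.cos(yaw),np.sin(yaw),0]);n=np.array([-e[1],e[0],0])
M=sum(P)/4; O=M-e*.014; print('O',O)
L=lambda p:(round((p-O)@e,4),round((p-O)@n,4))
print('Vline',L(a),L(b))
A,B=f(553,90,.015),f(651,512,.015); t=A-B; print('col',A,B,np.linalg.norm(t),'yaw',np.arctan2(t[1],t[0]),L(A),L(B),L((A+B)/2))
# depth-based column: points 12-32mm high within near box
K,t0,a0=cam('top'); vv,uu=np.mgrid[0:420,0:560]; X=t0+(np.stack([(uu-K[0,2])/K[0,0],(vv-K[1,2])/K[1,1],uu*0+1],-1)*d[...,None])@rot(a0).T
C=(A+B)/2; m=(np.linalg.norm(X[...,:2]-C[:2],axis=-1)<.11)&(X[...,2]>.02)&(X[...,2]<.045)
Q=X[m]; 
q=(Q-O)@np.c_[e,n]; k=q[:,1]<-.09; Q=Q[k];q=q[k]
print(len(Q),'zmax',Q[:,2].max(),'x',q[:,0].min(),q[:,0].max(),'fit',np.polyfit(q[:,0],q[:,1],1),q.mean(0))
s=X[150:160,245:280].reshape(-1,3); s=s[s[:,2]>.035]; print('stop',[L(p) for p in (s.mean(0),)],s[:,2].max(), ((s-O)@e).min(),((s-O)@e).max(),((s-O)@n).min(),((s-O)@n).max())
E
```

```text
[[ 0.5099  0.065   0.002 ]
 [ 0.5301 -0.0264  0.002 ]
 [ 0.6991  0.012   0.002 ]
 [ 0.6808  0.1021  0.002 ]]
len 0.17485901339060606 0.17331061808984682 wid 0.09351662128207937 0.0919348492083778
yaw 0.21851561440895978 0.2251925995536944
O [0.59127583 0.03513177 0.002     ]
Vline (np.float64(0.093), np.float64(0.0016)) (np.float64(-0.0731), np.float64(0.0005))
col [ 0.68899892 -0.10176295  0.015     ] [ 0.50993    -0.13826655  0.015     ] 0.18275171651382216 yaw 0.20109685514749992 (np.float64(0.0657), np.float64(-0.1548)) (np.float64(-0.117), np.float64(-0.1516)) (np.float64(-0.0256), np.float64(-0.1532))
660 zmax 0.03430634141679678 x -0.11728577614857903 0.0632976089129843 fit [-0.00572091 -0.15104583] [-0.02811616 -0.15088498]
stop [(np.float64(0.0942), np.float64(0.0051))] 1.0651205285969623 -0.19515216518368558 0.10713543032904328 -0.0274336886797619 0.03087822346727462
```

Request:
{"op": "apply_moves", "data": {"increments": [[[8.5,0,0,0,-0.95],[8.5,0,0,0,-0.95],[8.5,0,0,0,-0.95],[8.5,0,0,0,-0.95],[8.5,0,0,0,-0.95],[8.5,0,0,0,-0.95],[8.5,0,0,0,-0.95],[8.5,0,0,0,-0.95],[8.5,0,0,0,-0.95],[8.5,0,0,0,-0.95],[8.5,0,0,0,-0.95],[8.5,0,0,0,-0.95],[8.5,0,0,0,-0.95],[8.5,0,0,0,-0.9],[8.5,0,0,0,0]]]}}

```text
time: 1.35
tcp_pos: [0.2558, -0.5972, 0.2307]
orientation: [0.624, 0.781, 0.0, -0.0]
force: [0.6, -0.3, 0.9]
width: 0.0852
finger_force: 0.0
```

Request:
{"op": "apply_moves", "data": {"increments": [[[8.5,0.8,1.1,0,0],[8.5,1.6,2.1,0,0],[8.5,1.8,2.4,0,0],[8.5,1.8,2.4,0,0],[8.5,1.8,2.4,0,0],[8.5,1.8,2.4,0,0],[8.5,1.8,2.4,0,0],[8.5,1.8,2.4,0,0],[8.5,1.8,2.4,0,0],[8.5,1.8,2.4,0,0],[8.5,1.8,2.4,0,0],[8.5,1.8,2.4,0,0],[8.5,1.8,2.4,0,0],[8.5,1.8,2.4,0,0],[8.5,1.8,2.4,0,0],[8.5,1.8,2.4,0,0],[8.5,1.8,2.4,0,0],[8.5,1.8,2.4,0,0],[8.5,1.6,2.0,0,0],[8.5,1.0,1.0,0,0]]]}}

```text
time: 3.02
tcp_pos: [0.6186, -0.1643, 0.2312]
orientation: [0.623, 0.782, 0.001, -0.0]
force: [-0.4, 0.1, -0.3]
width: 0.0847
finger_force: 0.0
```

```bash
cat >> h.py <<'E'
O=np.array([.591,.036,0]);YV=.222
e=np.array([np.cos(YV),np.sin(YV),0]);n=np.array([-e[1],e[0],0])
def st():
    o=get_obs();p=o['tcp_pos'];r=R.from_quat(o['orientation']).as_matrix()
    print('t',round(o['time'],2),'V xyz',np.round([(p-O)@e,(p-O)@n,p[2]],4),'yawerr(tool y - V x)',round(np.arctan2(r[1,1],r[0,1])-YV,4),'tilt',np.round(r[:,2],3),'F',np.round(o['force'],2),'w',round(o['width'],4))
E
python3 -c "from h import *;st()"
```

```text
t 3.02 V xyz [-0.0172 -0.2015  0.2312] yawerr(tool y - V x) 0.003 tilt [ 0.001  0.003 -1.   ] F [-0.36  0.13 -0.34] w 0.0847
```

Request:
{"op": "apply_moves", "data": {"increments": [[[8.5,-0.1,-0.3,1,0],[8.5,-0.1,-0.3,2.0,0],[8.5,-0.1,-0.3,2.2,0],[8.5,-0.1,-0.3,2.2,0],[8.5,-0.1,0,2.2,0],[8.5,0,0,2.2,0],[8.5,0,0,2.2,0],[8.5,0,0,2.2,0],[8.5,0,0,2.2,0],[8.5,0,0,1.8,0],[8.5,0,0,1,0],[8.5,0,0,0.6,0],[8.5,0,0,0,0]]]}}

```text
time: 4.1
tcp_pos: [0.6048, -0.1779, 0.0121]
orientation: [0.625, 0.781, -0.001, -0.001]
force: [-0.0, 0.0, -0.1]
width: 0.0851
finger_force: 0.0
```

```bash
python3 - <<'E'
from h import *
st(); p,d=shot('scene','s1')
K,t,a=cam('scene'); q=K@(rot(a).T@(get_obs()['tcp_pos']-t)); q=q[:2]/q[2]; print(q)
u,v=q.astype(int); u0,v0=u-75,v-75
c=p[v0:v0+110,u0:u0+147,::-1]; cv2.imwrite('pics/c1.png',cv2.resize(c,None,fx=5.4,fy=5.4,interpolation=cv2.INTER_CUBIC)); print(u0,v0)
E
```

```text
t 4.1 V xyz [-0.0337 -0.2116  0.0121] yawerr(tool y - V x) -0.0017 tilt [-0.003 -0.    -1.   ] F [-0.02  0.03 -0.09] w 0.0851
[274.78961595 285.99289454]
199 210
```

View pics/c1.png

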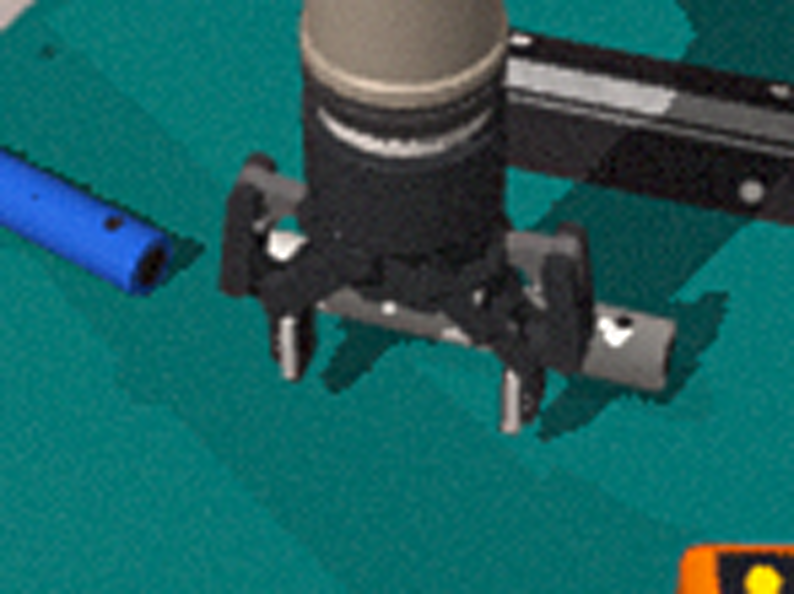

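Crop pixels (290,378) and (512,432) show the open fingertips about 13 mm above the TCP. The column is untouched behind them, and the blue tube's end at (150,265) is clear. I'll lower the tips to about 10 mm above the mat and push slowly.

Request:
{"op": "apply_moves", "data": {"increments": [[[8.5,0.2,0,0.5,0],[8.5,0.2,0,0.5,0],[8.5,0.2,0,0.5,0],[8.5,0.3,0,0,0],[8.5,0.3,0,0,0],[8.5,0.3,0,0,0],[8.5,0.3,0,0,0],[8.5,0.3,0,0,0],[8.5,0.2,0,0,0],[8.5,0.2,0,0,0],[8.5,0.2,0,0,0],[8.5,0.2,0,0,0],[8.5,0.2,0,0,0],[8.5,0.2,0,0,0],[8.5,0.2,0,0,0],[8.5,0.2,0,0,0],[8.5,0.2,0,0,0],[8.5,0.2,0,0,0],[8.5,0.2,0,0,0],[8.5,0.2,0,0,0]]]}}

```text
time: 5.82
tcp_pos: [0.5963, -0.1332, -0.0017]
orientation: [0.625, 0.781, -0.0, 0.0]
force: [-0.8, -0.1, 0.4]
width: 0.085
finger_force: 0.1
```

```bash
cat >> h.py <<'E'
def col(f,n0='top'):
    p,d=shot(n0,f); K,t0,a0=cam(n0); vv,uu=np.mgrid[0:420,0:560]
    X=t0+(np.stack([(uu-K[0,2])/K[0,0],(vv-K[1,2])/K[1,1],uu*0+1],-1)*d[...,None])@rot(a0).T
    q=np.stack([(X-O)@e,(X-O)@n,X[...,2]],-1)
    return p,q
E
python3 - <<'E'
from h import *
st(); p,q=col('t2')
c=p[130:230,220:360,::-1]; cv2.imwrite('pics/c2.png',cv2.resize(c,None,fx=5.6,fy=5.6,interpolation=cv2.INTER_CUBIC))
E
```

```text
t 5.82 V xyz [-0.0321 -0.1662 -0.0017] yawerr(tool y - V x) -0.0004 tilt [ 0. -0. -1.] F [-0.78 -0.09  0.44] w 0.085
```

View pics/c2.png

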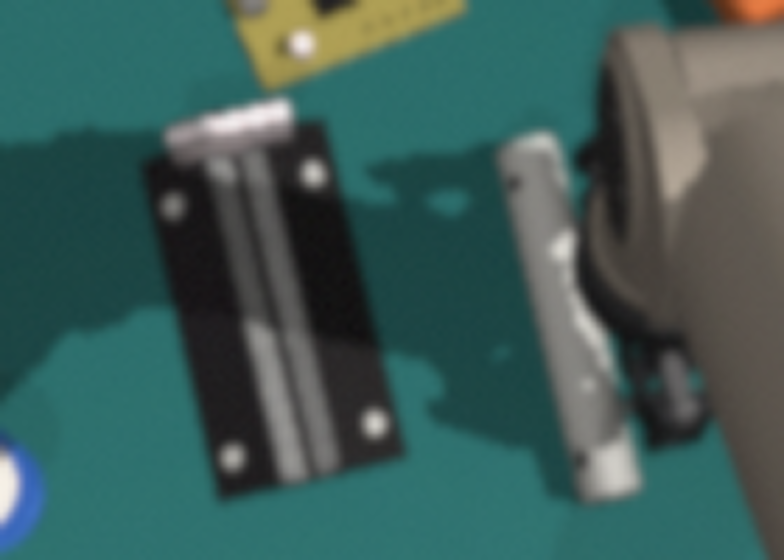

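The column has rolled (its holes have moved) and is still parallel, with its ends at crop (527,140) and (610,495). I'll keep pushing.

Request:
{"op": "apply_moves", "data": {"increments": [[[8.5,0.3,0,0,0],[8.5,0.3,0,0,0],[8.5,0.3,0,0,0],[8.5,0.3,0,0,0],[8.5,0.3,0,0,0],[8.5,0.3,0,0,0],[8.5,0.3,0,0,0],[8.5,0.3,0,0,0],[8.5,0.3,0,0,0],[8.5,0.3,0,0,0],[8.5,0.3,0,0,0],[8.5,0.3,0,0,0],[8.5,0.3,0,0,0],[8.5,0.3,0,0,0],[8.5,0.3,0,0,0],[8.5,0.3,0,0,0],[8.5,0.2,0,0,0],[8.5,0.2,0,0,0],[8.5,0.2,0,0,0],[8.5,0.2,0,0,0]]]}}

```text
time: 7.53
tcp_pos: [0.584, -0.0787, -0.0017]
orientation: [0.625, 0.781, -0.0, 0.0]
force: [0.2, -0.0, -0.2]
width: 0.0849
finger_force: 0.2
```

```bash
python3 - <<'E'
from h import *
st(); p,q=col('t3')
c=p[130:230,220:360,::-1]; cv2.imwrite('pics/c3.png',cv2.resize(c,None,fx=5.6,fy=5.6,interpolation=cv2.INTER_CUBIC))
E
```

```text
t 7.53 V xyz [-0.032  -0.1104 -0.0017] yawerr(tool y - V x) -0.0006 tilt [ 0. -0. -1.] F [ 0.19 -0.03 -0.25] w 0.0849
```

View pics/c3.png

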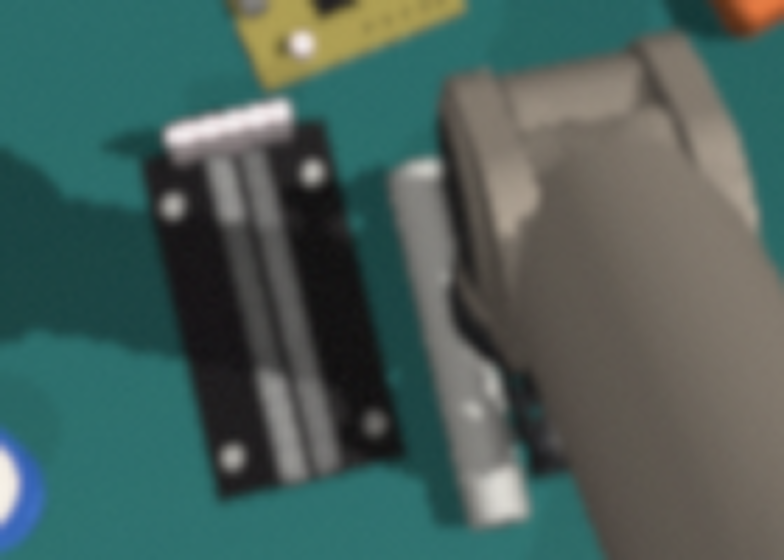

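The column is parallel at the foot of the ramp, ends at crop (420,165) and (498,520). Next I'll push it up the ramp, raising the tips with it.

Request:
{"op": "apply_moves", "data": {"increments": [[[8.5,0.3,0,0,0],[8.5,0.3,0,0,0],[8.5,0.3,0,0,0],[8.5,0.3,0,0,0],[8.5,0.3,0,0,0],[8.5,0.3,0,0,0],[8.5,0.3,0,0,0],[8.5,0.3,0,0,0],[8.5,0.25,0,0,0],[8.5,0.25,0,0,0],[8.5,0.25,0,-0.07,0],[8.5,0.25,0,-0.07,0],[8.5,0.25,0,-0.07,0],[8.5,0.25,0,-0.07,0],[8.5,0.25,0,-0.07,0],[8.5,0.25,0,-0.07,0],[8.5,0.25,0,-0.07,0],[8.5,0.25,0,-0.07,0],[8.5,0.25,0,-0.07,0],[8.5,0.2,0,-0.07,0]]]}}

```text
time: 9.25
tcp_pos: [0.575, -0.0373, 0.0085]
orientation: [0.626, 0.779, -0.004, 0.006]
force: [-0.6, -18.9, 17.6]
width: 0.0849
finger_force: 12.5
```

```bash
python3 - <<'E'
from h import *
st(); p,q=col('t4')
# column ridge near visible ends: for V-x bins, highest points
for x in np.arange(-.115,.08,.015):
    m=(abs(q[...,0]-x)<.006)&(q[...,2]>.018)&(q[...,2]<.047)&(abs(q[...,1])<.1)
    s=q[m]; print(round(x,3),len(s),np.round([s[:,1].min(),s[:,1].max(),s[:,2].max()],4) if len(s) else '')
E
```

```text
t 9.25 V xyz [-0.0317 -0.068   0.0085] yawerr(tool y - V x) -0.005 tilt [ 0.004 -0.014 -1.   ] F [ -0.59 -18.91  17.61] w 0.0849
-0.115 33 [-0.0572 -0.0317  0.0357]
-0.1 44 [-0.0564 -0.0304  0.0353]
-0.085 40 [-0.0542 -0.0304  0.0407]
-0.07 35 [-0.0519 -0.0307  0.0381]
-0.055 32 [-0.0504 -0.0306  0.0342]
-0.04 21 [-0.0429 -0.031   0.036 ]
-0.025 11 [-0.0378 -0.031   0.0303]
-0.01 6 [-0.0338 -0.0308  0.029 ]
0.005 2 [-0.0319 -0.0314  0.0238]
0.02 0 
0.035 0 
0.05 0 
0.065 0 
0.08 0
```

The push jammed on the ramp: 19 N back and 18 N up, with the tips near or above axis height. I'll back off slowly and push with the tips lower.

Request:
{"op": "apply_moves", "data": {"increments": [[[8.5,-0.15,0,0,0],[8.5,-0.15,0,0,0],[8.5,-0.15,0,0,0],[8.5,-0.15,0,0,0],[8.5,-0.15,0,0,0],[8.5,-0.15,0,0,0],[8.5,-0.15,0,0,0],[8.5,-0.15,0,0,0],[8.5,-0.2,0,0,0],[8.5,-0.2,0,0,0],[8.5,-0.2,0,0,0],[8.5,-0.2,0,0,0],[8.5,-0.2,0,0,0],[8.5,-0.2,0,0,0],[8.5,-0.2,0,0,0],[8.5,-0.2,0,0,0]]]}}

```text
time: 10.63
tcp_pos: [0.5784, -0.0535, 0.0052]
orientation: [0.624, 0.781, 0.0, -0.0]
force: [-0.1, -0.5, 0.4]
width: 0.085
finger_force: 0.0
```

```bash
python3 - <<'E'
from h import *
st(); p,q=col('t5')
for x in np.arange(-.115,.08,.03):
    m=(abs(q[...,0]-x)<.006)&(q[...,2]>.018)&(q[...,2]<.047)&(abs(q[...,1])<.14)
    s=q[m]; print(round(x,3),len(s),np.round([s[:,1].min(),s[:,1].max(),np.median(s[:,2])],4) if len(s) else '')
E
```

```text
t 10.63 V xyz [-0.032  -0.0846  0.0052] yawerr(tool y - V x) 0.0001 tilt [-0.  0. -1.] F [-0.06 -0.53  0.39] w 0.085
-0.115 32 [-0.0657 -0.0399  0.0273]
-0.085 46 [-0.0763 -0.0399  0.0281]
-0.055 62 [-0.0667  0.1395  0.029 ]
-0.025 38 [-0.0576  0.1395  0.0292]
0.005 31 [-0.0588 -0.0394  0.0288]
0.035 33 [-0.0587 -0.0397  0.0271]
0.065 10 [-0.0571 -0.0422  0.0287]
```

Request:
{"op": "apply_moves", "data": {"increments": [[[8.5,0,0,0.3,0],[8.5,0,0,0.3,0],[8.5,0,0,0.3,0],[8.5,0,0,0.2,0],[8.5,0,0,0.2,0],[8.5,0,0,0.0,0]]]}}

```text
time: 11.18
tcp_pos: [0.578, -0.0537, -0.0083]
orientation: [0.625, 0.781, -0.0, -0.0]
force: [0.6, -0.4, -0.3]
width: 0.0846
finger_force: 0.0
```

Request:
{"op": "apply_moves", "data": {"increments": [[[8.5,0.15,0,0,0],[8.5,0.15,0,0,0],[8.5,0.15,0,0,0],[8.5,0.15,0,0,0],[8.5,0.15,0,0,0],[8.5,0.15,0,0,0],[8.5,0.15,0,0,0],[8.5,0,0,0,0]]]}}

```text
time: 11.85
tcp_pos: [0.5771, -0.0467, -0.0069]
orientation: [0.625, 0.78, -0.001, 0.002]
force: [1.2, -6.0, 2.9]
width: 0.0853
finger_force: 3.0
```

```bash
cat >> h.py <<'E'
def prof(f):
    st(); p,q=col(f)
    for x in np.arange(-.115,.08,.03):
        m=(abs(q[...,0]-x)<.006)&(q[...,2]>.018)&(q[...,2]<.047)&(abs(q[...,1])<.1)
        s=q[m]; print(round(x,3),len(s),np.round([s[:,1].min(),s[:,1].max(),np.median(s[:,2])],4) if len(s) else '')
E
python3 -c "from h import *;prof('t6')"
```

```text
t 11.85 V xyz [-0.0318 -0.0776 -0.0069] yawerr(tool y - V x) -0.002 tilt [ 0.002 -0.004 -1.   ] F [ 1.16 -5.99  2.88] w 0.0853
-0.115 35 [-0.0659 -0.0377  0.0285]
-0.085 47 [-0.0666 -0.0375  0.0273]
-0.055 40 [-0.0632 -0.0384  0.0287]
-0.025 15 [-0.0471 -0.0384  0.0256]
0.005 18 [-0.0481 -0.038   0.0269]
0.035 13 [-0.046  -0.0384  0.0241]
0.065 4 [-0.0457 -0.04    0.0281]
```

Contact is now at axis height, but pad friction holds back the roll. I'll raise the fingers at the speed of the rolling surface while pushing, so friction helps the column roll.

Request:
{"op": "apply_moves", "data": {"increments": [[[8.5,0.15,0,-0.2,0],[8.5,0.15,0,-0.2,0],[8.5,0.15,0,-0.2,0],[8.5,0.15,0,-0.2,0],[8.5,0.1,0,-0.15,0]]]}}

```text
time: 12.32
tcp_pos: [0.5756, -0.0399, 0.0027]
orientation: [0.625, 0.78, -0.001, 0.002]
force: [1.0, -4.6, 3.2]
width: 0.0855
finger_force: 3.0
```

```bash
python3 -c "from h import *;prof('t7')"
```

```text
t 12.32 V xyz [-0.0318 -0.0706  0.0027] yawerr(tool y - V x) -0.0022 tilt [ 0.002 -0.004 -1.   ] F [ 1.03 -4.59  3.23] w 0.0855
-0.115 36 [-0.0599 -0.0316  0.0298]
-0.085 48 [-0.0598 -0.0309  0.03  ]
-0.055 41 [-0.0565 -0.0308  0.0312]
-0.025 16 [-0.041  -0.0311  0.0279]
0.005 14 [-0.0393 -0.0313  0.0293]
0.035 10 [-0.0366 -0.0315  0.0265]
0.065 4 [-0.0366 -0.0313  0.0254]
```

That worked: the column moved 7 mm up the ramp. I'll repeat the down and up strokes.

Request:
{"op": "apply_moves", "data": {"increments": [[[8.5,0,0,0.28,0],[8.5,0,0,0.28,0],[8.5,0,0,0.28,0],[8.5,0,0,0.26,0],[8.5,0.16,0,-0.22,0],[8.5,0.16,0,-0.22,0],[8.5,0.16,0,-0.22,0],[8.5,0.16,0,-0.22,0],[8.5,0.16,0,-0.22,0],[8.5,0.14,0,-0.2,0]]]}}

```text
time: 13.2
tcp_pos: [0.5736, -0.0305, 0.0046]
orientation: [0.625, 0.78, -0.001, 0.002]
force: [1.1, -5.2, 2.6]
width: 0.0852
finger_force: 2.8
```

```bash
python3 -c "from h import *;prof('t8')"
```

```text
t 13.2 V xyz [-0.0316 -0.061   0.0046] yawerr(tool y - V x) -0.0024 tilt [ 0.002 -0.003 -1.   ] F [ 1.07 -5.21  2.64] w 0.0852
-0.115 38 [-0.049  -0.0207  0.0332]
-0.085 50 [-0.0499 -0.021   0.0342]
-0.055 38 [-0.0452 -0.0213  0.0349]
-0.025 15 [-0.0298 -0.0211  0.0311]
0.005 10 [-0.0263 -0.0212  0.0289]
0.035 7 [-0.0242 -0.0208  0.0254]
0.065 1 [-0.023  -0.023   0.0316]
```

Request:
{"op": "apply_moves", "data": {"increments": [[[8.5,0,0,0.28,0],[8.5,0,0,0.28,0],[8.5,0,0,0.28,0],[8.5,0,0,0.28,0],[8.5,0.16,0,-0.22,0],[8.5,0.16,0,-0.22,0],[8.5,0.16,0,-0.22,0],[8.5,0.16,0,-0.22,0],[8.5,0.16,0,-0.22,0],[8.5,0.14,0,-0.2,0]]]}}

```text
time: 14.08
tcp_pos: [0.5714, -0.0209, 0.0064]
orientation: [0.625, 0.78, -0.001, 0.002]
force: [1.7, -4.8, 2.4]
width: 0.0849
finger_force: 2.6
```

```bash
python3 -c "from h import *;prof('t9')"
```

```text
t 14.08 V xyz [-0.0316 -0.0512  0.0064] yawerr(tool y - V x) -0.0023 tilt [ 0.002 -0.003 -1.   ] F [ 1.74 -4.83  2.38] w 0.0849
-0.115 37 [-0.04   -0.012   0.0375]
-0.085 43 [-0.0361 -0.0112  0.0371]
-0.055 30 [-0.0317 -0.0113  0.0379]
-0.025 12 [-0.0192 -0.0115  0.0348]
0.005 4 [-0.013  -0.0115  0.0294]
0.035 0 
0.065 0
```

Request:
{"op": "apply_moves", "data": {"increments": [[[8.5,0,0,0.3,0],[8.5,0,0,0.3,0],[8.5,0,0,0.3,0],[8.5,0.1,0,-0.13,0],[8.5,0.1,0,-0.13,0],[8.5,0.1,0,-0.13,0],[8.5,0.1,0,-0.13,0],[8.5,0.1,0,-0.13,0],[8.5,0.1,0,-0.1,0],[8.5,0.1,0,-0.1,0],[8.5,0.1,0,-0.1,0]]]}}

```text
time: 15.05
tcp_pos: [0.5681, -0.0094, 0.0058]
orientation: [0.624, 0.781, 0.0, -0.001]
force: [0.5, 0.6, 0.1]
width: 0.0849
finger_force: 0.0
```

```bash
python3 -c "from h import *;prof('t10')"
```

```text
t 15.05 V xyz [-0.0323 -0.0393  0.0058] yawerr(tool y - V x) 0.0 tilt [-0.001  0.001 -1.   ] F [0.55 0.63 0.09] w 0.0849
-0.115 38 [-0.0262  0.0017  0.0387]
-0.085 42 [-0.0218  0.0021  0.0392]
-0.055 31 [-0.0175  0.0018  0.0402]
-0.025 14 [-0.0074  0.0023  0.0373]
0.005 2 [0.0013 0.002  0.0314]
0.035 0 
0.065 0
```

Request:
{"op": "apply_moves", "data": {"increments": [[[8.5,0,0,0,0],[8.5,0,0,0,0],[8.5,0,0,0,0],[8.5,0,0,0,0],[8.5,0,0,0,0],[8.5,0,0,0,0],[8.5,0,0,0,0],[8.5,0,0,0,0]]]}}

```text
time: 15.77
tcp_pos: [0.5687, -0.0106, 0.0061]
orientation: [0.625, 0.781, -0.0, 0.0]
force: [0.2, 0.3, -0.2]
width: 0.0851
finger_force: 0.0
```

```bash
python3 -c "from h import *;prof('t11')"
```

```text
t 15.77 V xyz [-0.032  -0.0406  0.0061] yawerr(tool y - V x) -0.0005 tilt [ 0. -0. -1.] F [ 0.18  0.25 -0.17] w 0.0851
-0.115 37 [-0.0154  0.0126  0.0325]
-0.085 49 [-0.0149  0.0138  0.0327]
-0.055 47 [-0.0148  0.0135  0.0328]
-0.025 36 [-0.0076  0.014   0.0342]
0.005 23 [-0.0006  0.0139  0.0326]
0.035 19 [0.0031 0.0143 0.0317]
0.065 5 [0.0074 0.014  0.0325]
```

The column lies in the V. I'll retreat, rise, close the fingers and go round to its near end.

Request:
{"op": "apply_moves", "data": {"increments": [[[8.5,-0.5,0,0,0],[8.5,-1,0,-0.3,0],[8.5,-0.5,0,-2.0,0],[8.5,0,0,-2.5,0],[8.5,0,0,-2.5,0],[8.5,0,0,-2.2,0],[4,0,-1.0,-0.5,0],[0,0.3,-2.0,0,0],[0,0.8,-2.0,0,0],[0,0.9,-2.0,0,0],[0,0.9,-2.0,0,0],[0,0.9,-1.5,0,0],[0,0.9,-1.0,0,0],[0,0.9,-0.8,0,0],[0,0.5,-0.4,0,0],[0,0,0,0,0],[0,0,0,0,0],[0,0,0,0,0]]]}}

```text
time: 17.32
tcp_pos: [0.4367, 0.0012, 0.1062]
orientation: [0.625, 0.781, 0.0, 0.0]
force: [-0.4, -0.7, 0.3]
width: 0.0001
finger_force: 0.0
```

```bash
python3 - <<'E'
from h import *
prof('t12')
p,q=col('t13')
c=p[120:240,210:360,::-1]; cv2.imwrite('pics/c13.png',cv2.resize(c,None,fx=5,fy=5,interpolation=cv2.INTER_CUBIC))
E
```

```text
t 17.32 V xyz [-0.1582 -0.      0.1062] yawerr(tool y - V x) -0.0008 tilt [ 0.001  0.    -1.   ] F [-0.42 -0.73  0.33] w 0.0001
-0.115 0 
-0.085 0 
-0.055 47 [-0.0146  0.0135  0.0325]
-0.025 48 [-0.015   0.014   0.0326]
0.005 46 [-0.0146  0.0139  0.0332]
0.035 45 [-0.0142  0.0143  0.0332]
0.065 15 [-0.014   0.014   0.0336]
```

View pics/c13.png

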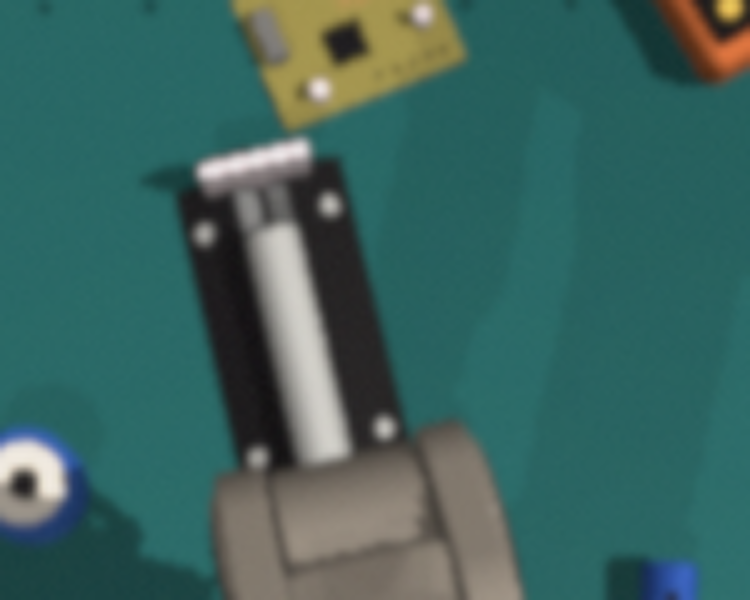

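The column is seated in the V with its far end at crop (275,225), about 32 mm short of the stop. The tool is above its near end, so I'll descend and push endways.

Request:
{"op": "apply_moves", "data": {"increments": [[[0,0,0,1,0],[0,0,0,2,0],[0,0,0,2,0],[0,0,0,2,0],[0,0,0,1.4,0],[0,0,0,0.8,0],[0,0,0,0.2,0],[0,0,0,0,0]]]}}

```text
time: 18.08
tcp_pos: [0.4355, 0.0015, 0.0115]
orientation: [0.625, 0.781, -0.0, -0.001]
force: [0.1, 0.1, 0.9]
width: 0.0001
finger_force: 0.0
```

Request:
{"op": "apply_moves", "data": {"increments": [[[0,0,0.25,0,0],[0,0,0.25,0,0],[0,0,0.25,0,0],[0,0,0.25,0,0],[0,0,0.25,0,0],[0,0,0.25,0,0],[0,0,0.25,0,0],[0,0,0.25,0,0],[0,0,0.25,0,0],[0,0,0.25,0,0],[0,0,0.25,0,0],[0,0,0.25,0,0],[0,0,0.25,0,0],[0,0,0.25,0,0],[0,0,0,0,0]]]}}

```text
time: 19.33
tcp_pos: [0.4702, 0.0093, 0.0119]
orientation: [0.625, 0.781, 0.0, -0.0]
force: [-1.3, -1.4, -0.7]
width: -0.0
finger_force: 0.7
```

```bash
python3 -c "
from h import *
prof('t14')"
```

```text
t 19.33 V xyz [-0.1237  0.0005  0.0119] yawerr(tool y - V x) -0.0002 tilt [ 0.  0. -1.] F [-1.27 -1.36 -0.72] w -0.0
-0.115 0 
-0.085 0 
-0.055 0 
-0.025 47 [-0.0149  0.014   0.033 ]
0.005 47 [-0.0146  0.0137  0.0332]
0.035 44 [-0.0142  0.0143  0.033 ]
0.065 45 [-0.0146  0.014   0.0323]
```

Request:
{"op": "apply_moves", "data": {"increments": [[[0,0,0.25,0,0],[0,0,0.25,0,0],[0,0,0.25,0,0],[0,0,0.25,0,0],[0,0,0.25,0,0],[0,0,0.25,0,0],[0,0,0.25,0,0],[0,0,0.15,0,0],[0,0,0.1,0,0],[0,0,0,0,0]]]}}

```text
time: 20.22
tcp_pos: [0.4899, 0.0136, 0.0121]
orientation: [0.625, 0.781, 0.0, 0.0]
force: [-0.5, -0.1, -0.3]
width: -0.0002
finger_force: 0.5
```

Request:
{"op": "apply_moves", "data": {"increments": [[[0,0,0.1,0,0],[0,0,0.1,0,0],[0,0,0.1,0,0],[0,0,0,0,0]]]}}

```text
time: 20.55
tcp_pos: [0.4926, 0.0143, 0.0121]
orientation: [0.625, 0.781, 0.0, 0.0]
force: [-2.2, -0.0, -0.9]
width: -0.0001
finger_force: 1.0
```

Request:
{"op": "apply_moves", "data": {"increments": [[[0,0,0.1,0,0],[0,0,0.1,0,0],[0,0,0.1,0,0],[0,0,0,0,0]]]}}

```text
time: 20.88
tcp_pos: [0.4942, 0.0146, 0.0119]
orientation: [0.625, 0.781, -0.001, -0.001]
force: [-5.5, -1.1, 2.7]
width: 0.0001
finger_force: 2.4
```

Request:
{"op": "apply_moves", "data": {"increments": [[[0,0,0.1,0,0],[0,0,0.1,0,0],[0,0,0,0,0]]]}}

```text
time: 21.13
tcp_pos: [0.4942, 0.0145, 0.0115]
orientation: [0.625, 0.781, -0.003, -0.002]
force: [-7.2, -1.2, 4.0]
width: -0.0001
finger_force: 4.1
```

Request:
{"op": "apply_moves", "data": {"increments": [[[0,0,-0.2,0,0],[0,0,-0.3,0,0],[0,0,-0.5,0,0],[0,0,-1.0,0,0],[0,0,-1.0,0,0],[0,0,-0.5,-0.5,0],[0,0,0,-2,0],[0,0,0,-2.5,0],[0,0,0,-2.5,0],[0,0,0,-2,0],[0,-1.5,-1,0,0],[0,-3,-1,0,0],[0,-3,0,0,0],[0,-3,0,0,0],[0,-3,0,0,0],[0,-2,0,0,0],[0,0,0,0,0]]]}}

```text
time: 22.55
tcp_pos: [0.4779, -0.1534, 0.1076]
orientation: [0.627, 0.779, -0.0, 0.002]
force: [1.2, -0.9, -0.1]
width: -0.0002
finger_force: 0.0
```

```bash
python3 - <<'E'
from h import *
prof('t15')
p,q=col('t16')
c=p[140:220,235:345,::-1]; cv2.imwrite('pics/c16.png',cv2.resize(c,None,fx=7,fy=7,interpolation=cv2.INTER_CUBIC))
m=(abs(q[...,1])<.008)&(q[...,2]>.028)&(q[...,2]<.04); print(np.round([q[m][:,0].min(),q[m][:,0].max()],4))
E
```

```text
t 22.55 V xyz [-0.1521 -0.1599  0.1076] yawerr(tool y - V x) -0.0077 tilt [ 0.002 -0.003 -1.   ] F [ 1.18 -0.89 -0.07] w -0.0002
-0.115 0 
-0.085 30 [-0.0149  0.0132  0.0317]
-0.055 47 [-0.0147  0.0135  0.0326]
-0.025 46 [-0.015   0.014   0.0324]
0.005 46 [-0.0147  0.0138  0.0332]
0.035 44 [-0.0142  0.0143  0.0326]
0.065 47 [-0.014   0.014   0.0332]
[-0.0848  0.0965]
```

View pics/c16.png

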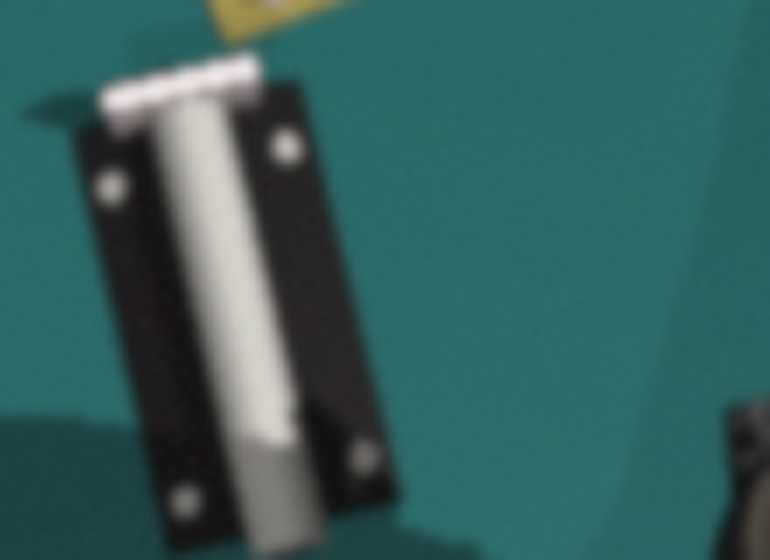

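The column lies in the V with its far end on the stop at crop (195,97). Its near end measures x = -0.085, exactly the seated position, and the tool is clear.

```bash
python3 -c "
from h import *
print(job_done())"
```

```text
the job is handed in; nothing more can be done
None
```

I rolled the steel column up the ramp into the V-rest, pushed it endways against the end stop and left it lying there with the arm clear; the job is handed in, but no verdict came back.

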